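# Plug in the block and start its clamp bolt

## Task

Push the rectangular block plug fully home into the empty socket of the clamp unit, and let go of it. Then start the unit's square-headed clamp bolt: press lightly and turn it backward (counterclockwise from above) until you feel it drop into the start of its thread, then turn it forward (clockwise) one full turn. Finish while still gripping the bolt head and leave the other things on the table where they are.

Things in the scene. Friction and masses are not known exactly. Their poses are not given: they have to be found in the camera images.
- unit: Clamp unit: a low block 100 mm (x) by 185 mm (y), its top face 30 mm above the table, fixed there, but its place and yaw vary. Origin on the table under its middle, z up. It carries the socket in its black half (48 mm towards -y) and the upright clamp bolt in its grey half (48 mm towards +y), over a brass boss 34 mm wide, 7 mm high.
- plug_center (a point): Block plug, about 90 g, standing upright. White head 36 x 26 x 34 mm high on a grey foot 28 x 18 x 16 mm high (lowest 4 mm 25.5 x 15.5); 50 mm tall. The point is its centre, half-way up, 9 mm above the head's underside; x along the 36 mm side, y along the 26 mm side, z up. A half turn about z makes no difference. Fully home the head's underside lies on the unit's top face.
- socket (a point): Centre of the mouth of the rectangular socket hole, in the unit's top face. The hole is 29.6 mm along x, 19.6 mm along y and 19 mm deep, with a 2 mm chamfer; z up, axes as the unit's. With the plug fully home, the plug's centre is 9 mm above this point.
- bolt_head (a point): Centre of the bolt's square steel head, 18 x 18 x 20 mm high, x and y square to its flats; it turns and sinks with the bolt. It starts about 41 mm above the unit's top face, is 4 mm lower once dropped, and sinks 4 mm more per forward turn. The bolt is captive: it stands by itself, cannot be lifted out or tipped, and turns easily (0.03 Nm). Turned forward without having dropped, it never engages.
- bolt_turn (a joint): Angle of the bolt, rad, positive forward (clockwise from above). It starts between 0.7 and 1.5; turned back, the bolt drops where the thread starts, somewhere between -0.4 and 0.4 (this varies and cannot be seen). Turned back further it stops at -2; turned forward without having dropped it just rides on the crest.
- bolt_drop (a joint): How far the bolt has dropped into its thread, m: 0 while it rides on the thread's crest, 0.004 when it has dropped in. A gripped bolt drops only if the hand presses it down lightly (5 N is plenty); let go, it drops by its own weight (2.4 N). Once turned forward from there it cannot rise again (it gives about 1 mm under a hard pull).
- bolt: The clamp bolt as a whole; its origin is the centre of its head, as point bolt_head.
- capacitor: Bystander: upright aluminium can, 34 mm in diameter, 55 mm high (with terminals 61 mm); origin at the centre of its underside.
- transformer: Bystander: small transformer, steel plates and copper winding, 50 x 44 x 48 mm high; origin at the centre of its underside.
- tin: Bystander: round red tin, 68 mm in diameter, 60 mm high; origin at the centre of its underside.
- phone: Bystander: black handset lying flat, 110 x 48 x 14 mm; origin at the centre of its underside.
- pliers: Bystander: pliers lying flat, about 180 mm long, 13 mm high; origin near the middle.
- screwdriver: Bystander: screwdriver lying flat; origin on its underside.
Things that resemble listed ones, but are neither listed nor needed, are in the scene too. What is shaped like the part that bears plug_center but blue or yellow is not meant.

How it is judged:
On the way, in this order (a step that is already met when the one before it is completed fails the run):
1. the block plug is fully home in the socket and let go (horizontal distance between plug_center and socket below 0.004 m and z of plug_center in the frame of socket below 0.0115 m and angle between the x axis of plug_center and the x axis of socket, either way round below 0.1 rad and contact force between the fingers and plug below 0.2 N), for 0.2 s.
2. the bolt, turned back, has dropped into the start of its thread (value of joint bolt_drop above 0.003 m and value of joint bolt_turn below 0.7 rad), for 0.1 s.
3. the bolt has been turned forward about one turn and is gripped (value of joint bolt_turn between 5.1 and 7.5 rad and value of joint bolt_drop above 0.002 m and contact force between the fingers and bolt above 2 N), for 0.1 s.
At the end, for the whole second after the job is handed in: The plug is home (within 4 mm and 0.1 rad of the socket, at most 2.5 mm proud); the bolt has dropped in (more than 2 mm, the full drop being 4 mm) and stands about one turn forward of the thread start (bolt_turn 5.1 to 7.5 rad), still, with the fingers gripping it by more than 2 N (all of step 3 and horizontal distance between plug_center and socket below 0.004 m and z of plug_center in the frame of socket below 0.0115 m and angle between the x axis of plug_center and the x axis of socket, either way round below 0.1 rad and velocity of joint bolt_turn between -0.2 and 0.2 rad/s); the arm keeps its last pose, push and grip.
It fails at once if a bystander is moved by more than 40 mm (distance of any of capacitor, transformer, tin, phone, pliers, screwdriver from where it was at the start of the episode above 0.04 m).
It also fails if it takes over 72 s, if anything falls off the work surface, if the arm or the gripper's body presses on something with over 40 N, if the wrist force passes 120 N, or if a joint passes its speed limit or range.

## Robot

A 6-joint arm with a two-finger parallel gripper is mounted at the origin on the work surface. World frame = base frame: x ahead of the robot, y to its left, z up, the work surface at z = 0. Lengths are in m, angles in rad, forces in N, time in s.
With the tool pointing down it reaches from about 0.3 to 0.75 m from the base axis. Payload 8.5 kg.
Tool frame: the origin (TCP) lies at the very end of the fingers, on their centre line; the grasp point (between the pads) lies 19 mm behind it; z points along the fingers, y is the line along which they close (so a half turn about z gives the same grasp; the last joint's range is limited). The gripper opens to 85 mm and grips with 20 to 120 N. Pads are 22 mm wide; open, the fingers measure 114 mm over their backs; the gripper's body (76 mm by 85 mm) begins 54 mm behind the grasp point. The pads swing forward as they close: fully open they stand 13 mm farther back than shut.
Start: joints at [0.901, 0.381, 1.297, -0, 1.464, -0.215], TCP at [0.242, 0.494, 0.231] pointing down, gripper open.
Joint ranges: [-3.11, 3.11], [-0.89, 2.33], [0.22, 2.48], [-1.42, 4.56], [0.17, 2.85], [-2.88, 2.88]. Speed limits (rad/s): [2.39, 2.39, 3.14, 3.14, 3.14, 3.14].

## Interface

Orientations are given as a unit quaternion [x, y, z, w].
In Python, from cell import arm, optics, workorder gives the robot as it stands.
- The arm moves only by the tool play_rows, never from a script. Its argument "series" is a list of rows, each a list of 3 entries, a list of its own where there are three numbers: the turn, a rotation vector about the world's x, y, z normalised to -1 to 1, where 1 is 10 degrees, then the shift along the world's x, y, z normalised to -1 to 1, where 1 is 50 mm, then the opening, from -1 (shut) to 1 (fully open). In form: [[[ax, ay, az], [x, y, z], fingers], ...]. A call has 1 to 12 rows; each row shifts and turns the commanded pose from where the row before left it; what a row does not reach is not made up. A row lasts 1/8 s, in which the tool goes at most 62.5 mm and 10.7 degrees, less where a joint would pass 70% of its speed; a pose out of reach is approached as far as the arm can. A call with a number of a shift or a turn outside -1 to 1 is refused whole. A call with a gripper value outside its range is refused whole. The fingers move at their own pace and stop on an object; the grip force is fixed at half the most. Time passes only in rows, so rows that do not move let the fingers close. It gives the time, the measured TCP pose, the force, the opening and the grip force at its end, in the units of the state.
- arm.get_state(): the state, without advancing time (a new reading comes with each control period).
- optics.grab_frame(name): name is "scene" or "side" or "wrist"; returns the picture (420x560x3 uint8, red, green, blue); there is no depth.
- optics.camera_params(name): a dict with "camera_matrix" (3x3 intrinsics, pixels), "R" (3x3) and "t" (3): a world point X has camera coordinates R X + t. Camera axes: x right, y down, z forward; pixel columns grow to the right and rows downward; lengths in m; the calibration is good to about 2 mm. A picture is of the moment at which its call begins: read the wrist's pose just before it. camera_params takes no time and is no camera call; for the wrist camera it gives the pose at the moment of the call.
- workorder.close_job(): hands the job in; it is judged then, once.
The state is a dict: "time_s": time; "joints": joint angles; "dq": joint speeds; "joint_efforts": joint torques, N m; "tool_pos": TCP position; "tcp_rot": TCP orientation; "ft_force": force on the tool from outside, world axes, zero at the start; "wrist_torque": the same for the moment, N m; "finger_gap": finger opening in m; "finger_force": force on a finger pad.
Only numpy, scipy, OpenCV 4.12 (cv2) and the standard library are available. Lean on these libraries where they do the work, as an engineer would, in place of code of your own. Each camera call takes 0.05 s, during which the arm holds its last target. There are 200 camera calls.

## Working session

There is one attempt and no reset: what is moved stays moved. The work goes in short steps, Python scripts to look and compute and a tool call to move; the robot and the scene stay as the last step left them, time stands still between calls to the robot, and variables do not carry over. Pictures are saved under pics/ and viewed, at most 10 in all, crops included, and the job is handed in when it is done.

Besides the shell and the picture viewer there is one more tool, called after "Request:" as name(argument=value, ...), one argument or row to a line, values as JSON. play_rows: Moves the arm, as the interface text tells. Scaled input: -1 to 1 covers 50 mm each way for a shift and 10 degrees each way for a turn. Its arguments: {"type":"object","properties":{"series":{"type":"array","items":{"type":"array"}}},"required":["series"]}

```bash
mkdir -p pics; ls
cat > h.py <<'E'
import numpy as np, cv2
from cell import arm, optics, workorder
def snap(n,f):
    P=optics.camera_params(n); im=optics.grab_frame(n); cv2.imwrite('pics/'+f,im[:,:,::-1]); np.savez('pics/'+f[:-4]+'.npz',K=P['camera_matrix'],R=P['R'],t=P['t']); return im
def ray(f,u,v,z):
    d=np.load('pics/'+f+'.npz'); K,R,t=d['K'],d['R'],d['t']
    c=-R.T@t; r=R.T@np.linalg.inv(K)@np.array([u,v,1.]); return c+r*(z-c[2])/r[2]
def proj(f,X):
    d=np.load('pics/'+f+'.npz'); p=d['K']@(d['R']@np.array(X)+d['t']); return p[:2]/p[2]
E
python3 - <<'E'
from h import *
a=snap('scene','scene0.png'); b=snap('side','side0.png'); c=snap('wrist','wrist0.png')
for n in('scene0','side0','wrist0'):
    d=np.load('pics/'+n+'.npz'); print(n,-d['R'].T@d['t'],d['R'][2])
print(arm.get_state())
E
```

```text
pics
scene0 [0.93863552 0.63370692 1.25455626] [-0.26384604 -0.46789237 -0.84348207]
side0 [-0.00828858 -0.67035503  0.79721492] [ 0.50307216  0.59930008 -0.62270203]
wrist0 [0.18056513 0.52354535 0.37402945] [ 0.2376748  -0.11708074 -0.96426282]
{'time_s': 0.15, 'joints': array([ 9.00713759e-01,  3.81057173e-01,  1.29801963e+00,  1.48408149e-05,
        1.46360273e+00, -2.15312170e-01]), 'dq': array([-1.04602056e-03, -3.56394212e-03, -2.33865348e-03, -2.30744472e-05,
        1.09582725e-03, -1.29457478e-03]), 'joint_efforts': array([ 2.80768392e-03, -4.48622668e+01, -2.31344640e+01, -9.05289949e-05,
        3.76582975e-03,  4.93382504e-05]), 'tool_pos': array([0.24145984, 0.49392565, 0.23086766]), 'tcp_rot': array([ 2.25431547e-01,  9.74258858e-01, -4.87891453e-04, -2.39463983e-04]), 'ft_force': array([-0.15867013,  0.78050086,  0.24507384]), 'wrist_torque': array([ 0.02993924, -0.01353591, -0.0128652 ]), 'finger_force': 0.0, 'finger_gap': 0.08563832243681423}
```

View pics/scene0.png

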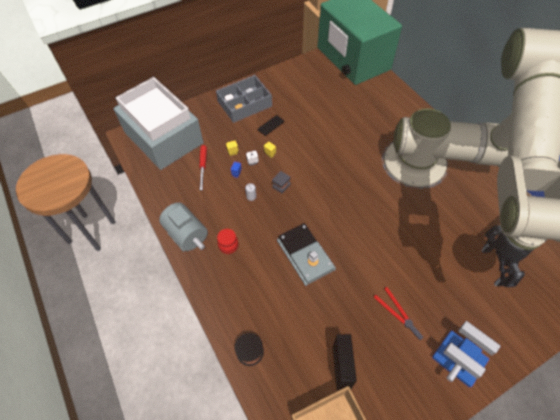

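View pics/side0.png

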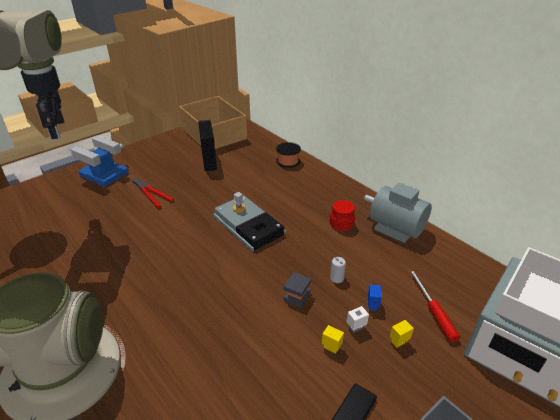

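Scene candidates for the plug are white (252,157), yellow (232,148) and (270,149), and blue (236,169). White fits the description. The unit is at (306,254), with its bolt at (313,259). I'll check these in close crops.

Run:
```python
import cv2,numpy as np
s=cv2.imread('pics/scene0.png'); d=cv2.imread('pics/side0.png')
def c(im,x,y,w,h): return cv2.resize(im[y:y+h,x:x+w],(400,300),interpolation=cv2.INTER_CUBIC)
m=np.vstack([np.hstack([c(s,222,132,60,45),c(s,266,218,80,60+0)]),np.hstack([c(d,320,290,80,60),c(d,205,185,88,66)])])
cv2.imwrite('pics/m1.png',m)
```

```text
(no output)
```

View pics/m1.png

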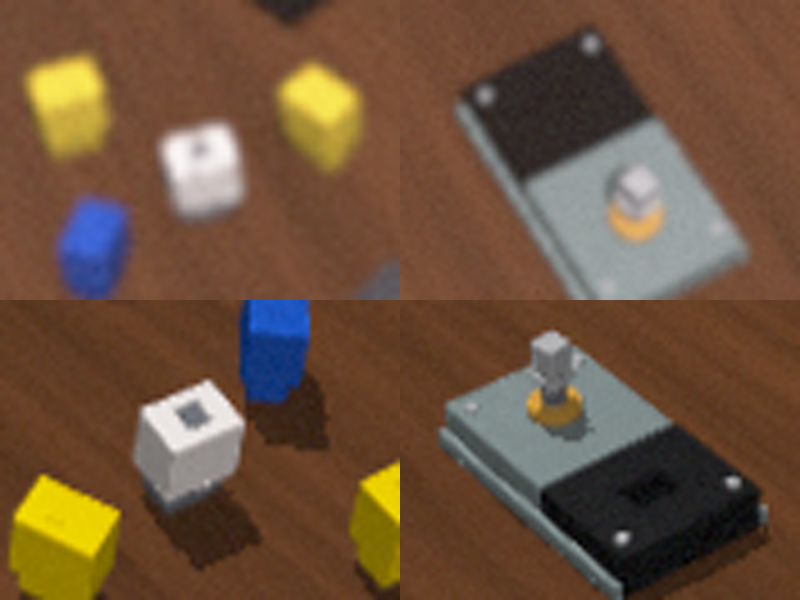

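The white plug is alone among the yellow and blue ones, at scene (252,154) and side (358,313). The unit's socket is at side (260,226) and its bolt head top at side (238,194). Next I'll turn these pixels into rough positions.

Run:
```python
from h import *
np.set_printoptions(precision=4,suppress=True)
print('plug',ray('side0',358.4,313,.05),ray('scene0',252.3,153.9,.05))
print('sock',ray('side0',259.6,226.4,.03))
print('bolt',ray('side0',238.4,193.8,.081),ray('scene0',313.6,253.6,.081))
k=[ray('side0',320+x/5,290+y/5,.05) for x,y in[(140,112),(210,82),(243,118),(178,160)]]
print(*k); print([np.linalg.norm(k[i]-k[i-1]) for i in range(4)])
print('unit corners',[ray('scene0',*p,.03)[:2] for p in[(278,237.6),(304,223.4),(335.6,268)]])
# wrist cam in tool frame
from scipy.spatial.transform import Rotation as Ro
s=arm.get_state();d=np.load('pics/wrist0.npz');T=Ro.from_quat(s['tcp_rot'])
print('cam in tool',T.inv().apply(-d['R'].T@d['t']-s['tool_pos']),T.inv().apply(d['R'][2]), T.as_matrix())
print(d['K'])
```

```text
plug [ 0.5207 -0.3083  0.05  ] [ 0.5177 -0.3063  0.05  ]
sock [0.5536 0.0637 0.03  ]
bolt [0.5581 0.1591 0.081 ] [0.557 0.163 0.081]
[ 0.5053 -0.2933  0.05  ] [ 0.5398 -0.3013  0.05  ] [ 0.5357 -0.323   0.05  ] [ 0.4988 -0.3203  0.05  ]
[np.float64(0.027804142795239118), np.float64(0.035382703006500545), np.float64(0.022100636349972974), np.float64(0.03699779617934975)]
unit corners [array([0.6084, 0.0339]), array([0.5067, 0.0316]), array([0.5087, 0.22  ])]
cam in tool [ 0.0678 -0.0003 -0.1431] [-0.2652  0.0002  0.9642] [[-0.8984  0.4393 -0.0007]
 [ 0.4393  0.8984 -0.0008]
 [ 0.0002 -0.0011 -1.    ]]
[[321.0646   0.     275.495 ]
 [  0.     321.0646 211.5176]
 [  0.       0.       1.    ]]
```

Run:
```python
from h import *
np.set_printoptions(precision=4,suppress=True)
# tops: side montage crop coordinates
print('yel1',ray('scene0',222+68/6.67,132+78/6.67,.05),'yel2',ray('scene0',222+320/6.67,132+92/6.67,.05),'blue',ray('scene0',222+96/6.67,132+220/6.67,.05))
print('can',ray('scene0',251,188,.06),'trafo',ray('scene0',282,180,.048))
print('tr side',ray('side0',298,284,.048))
```

```text
yel1 [ 0.5583 -0.3882  0.05  ] yel2 [ 0.443  -0.3068  0.05  ] blue [ 0.5914 -0.2903  0.05  ]
can [ 0.5977 -0.167   0.06  ] trafo [ 0.4845 -0.1495  0.048 ]
tr side [ 0.4809 -0.1656  0.048 ]
```

Request:
play_rows(
  series=[
    [[0,0,0],[0.3,-1,0],1],
    [[0,0,0],[0.3,-1,0],1],
    [[0,0,0],[0.3,-1,0],1],
    [[0,0,0],[0.4,-1,0],1],
    [[0,0,0],[0.5,-1,0],1],
    [[0,0,0],[0.5,-1,0],1],
    [[0,0,0],[0.5,-1,0],1],
    [[0,0,0],[0.5,-1,0],1],
    [[0,0,0.5],[0.5,-1,0],1],
    [[0,0,0.5],[0.5,-1,0],1],
    [[0,0,0.4],[0.5,-1,0],1],
    [[0,0,0.4],[0.5,-1,0],1],
  ],
)

```text
time_s: 1.65
tool_pos: [0.5071, -0.1077, 0.2312]
tcp_rot: [0.069, 0.998, 0.0, -0.0]
ft_force: [0.7, 1.2, 0.8]
finger_gap: 0.0852
finger_force: 0.0
```

Request:
play_rows(
  series=[
    [[0,0,0],[0.1,-1,0],0.2],
    [[0,0,0],[0.1,-1,0],0.2],
    [[0,0,0],[0,-1,-0.6],0.2],
    [[0,0,0],[0,-1,-0.6],0.2],
    [[0,0,0],[0,0,0],0.2],
    [[0,0,0],[0,0,0],0.2],
  ],
)

```text
time_s: 2.4
tool_pos: [0.5166, -0.3056, 0.1714]
tcp_rot: [0.07, 0.998, 0.0, -0.0]
ft_force: [0.5, 0.1, 0.4]
finger_gap: 0.0513
finger_force: 0.0
```

Run:
```python
from h import *
s=arm.get_state();print(s['tool_pos'],s['tcp_rot'],s['joints'],s['dq'].max())
im=snap('wrist','w1.png')
p=proj('w1',[.519,-.3073,.05]).astype(int);print(p)
x,y=np.clip(p[0]-100,0,360),np.clip(p[1]-75,0,270);print(x,y)
cv2.imwrite('pics/w1c.png',cv2.resize(im[y:y+150,x:x+200,::-1],(800,600),interpolation=cv2.INTER_CUBIC))
```

```text
[ 0.51663408 -0.30559522  0.17140155] [ 7.03175817e-02  9.97524634e-01  2.01818457e-04 -4.85050720e-05] [-7.31292465e-01  5.14620536e-01  1.25028711e+00  2.64036448e-04
  1.37700937e+00 -2.16138836e+00] 0.020414075884534415
[273 208]
173 133
```

View pics/w1c.png

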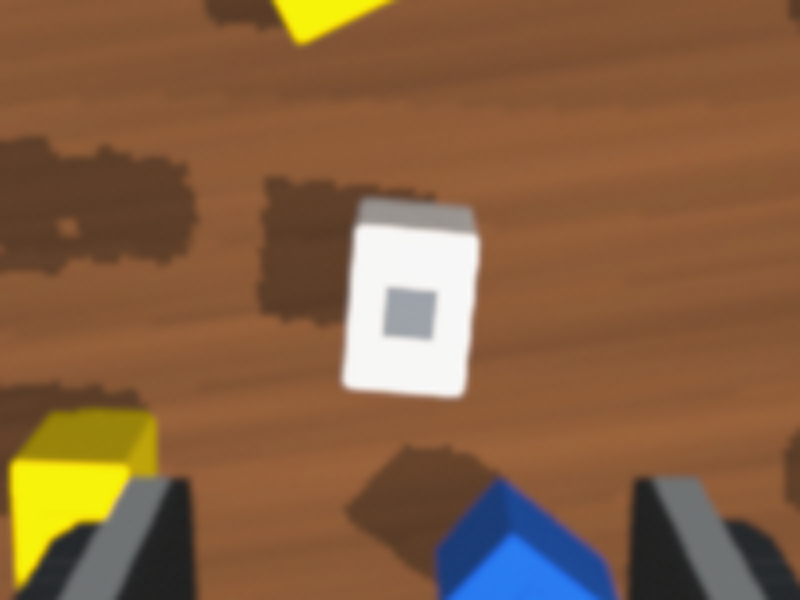

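Plug head top corners in the crop are (357,222), (479,238), (464,398) and (343,387), with the fingers at the bottom.

Run:
```python
from h import *
np.set_printoptions(precision=4,suppress=True)
k=np.array([ray('w1',173+x/4,133+y/4,.05) for x,y in[(357,222),(479,238),(464,398),(343,387)]])
print(k.mean(0),[np.linalg.norm(k[i]-k[i-1]) for i in range(4)])
for a,b in((0,3),(1,2)):
    e=k[b]-k[a]; print(np.degrees(np.arctan2(e[1],e[0])))
for a,b in((0,1),(3,2)):
    e=k[b]-k[a]; print(np.degrees(np.arctan2(e[1],e[0])))
from scipy.spatial.transform import Rotation as Ro
y=Ro.from_quat(arm.get_state()['tcp_rot']).as_matrix()[:,1];print(np.degrees(np.arctan2(y[1],y[0])))
```

```text
[ 0.5213 -0.306   0.05  ] [np.float64(0.03659687664251433), np.float64(0.02584786778028715), np.float64(0.03564507670361052), np.float64(0.02642098266428412)]
-13.457622124855583
-12.505021214572121
74.314528358913
76.43813246878317
81.98553736701783
```

Request:
play_rows(
  series=[
    [[0,0,-0.55],[0.09,-0.01,-0.7],0.2],
    [[0,0,0],[0,0,-0.8],0.2],
    [[0,0,0],[0,0,-0.8],0.2],
    [[0,0,0],[0,0,-0.75],0.2],
    [[0,0,0],[0,0,0],0.2],
    [[0,0,0],[0,0,0],-0.6],
    [[0,0,0],[0,0,0],-0.6],
    [[0,0,0],[0,0,0],-0.6],
    [[0,0,0],[0,0,0],-0.6],
    [[0,0,0],[0,0,0],-0.6],
  ],
)

```text
time_s: 3.7
tool_pos: [0.5222, -0.3069, 0.0212]
tcp_rot: [0.118, 0.993, -0.001, 0.002]
ft_force: [0.9, 1.2, 7.6]
finger_gap: 0.0247
finger_force: 59.9
```

Request:
play_rows(
  series=[
    [[0,0,0],[0,0,1],-0.6],
    [[0,0,0],[0,0,1],-0.6],
    [[0,0,0.45],[0.1,0.34,1],-0.6],
    [[0,0,0.45],[0.1,1,1],-0.6],
    [[0,0,0.45],[0.2,1,0],-0.6],
    [[0,0,0],[0.2,1,0],-0.6],
    [[0,0,0],[0.2,1,0],-0.6],
    [[0,0,0],[0.2,1,0],-0.6],
    [[0,0,0],[0.16,1,0],-0.6],
    [[0,0,0],[0,1,0],-0.6],
    [[0,0,0],[0,1,0],-0.6],
    [[0,0,0],[0,0,0],-0.6],
  ],
)

```text
time_s: 5.2
tool_pos: [0.5779, 0.1078, 0.2139]
tcp_rot: [-0.002, 1.0, 0.0, 0.001]
ft_force: [-0.4, -0.3, -1.6]
finger_gap: 0.0251
finger_force: 59.6
```

Request:
play_rows(
  series=[
    [[0,0,0],[0,0,0],-0.6],
    [[0,0,0],[0,0,0],-0.6],
  ],
)

```text
time_s: 5.45
tool_pos: [0.5786, 0.1036, 0.2132]
tcp_rot: [0.001, 1.0, -0.0, 0.0]
ft_force: [-0.2, -0.5, -1.3]
finger_gap: 0.025
finger_force: 59.6
```

Run:
```python
from h import *
s=arm.get_state();print(s['tool_pos'],s['tcp_rot'],s['joints'],s['dq'].max())
im=snap('wrist','w2.png')
p=proj('w2',[.556,.12,.03]).astype(int);print(p)
x,y=np.clip(p[0]-140,0,280),np.clip(p[1]-105,0,210);print(x,y)
cv2.imwrite('pics/w2c.png',cv2.resize(im[y:y+210,x:x+280,::-1],(800,600),interpolation=cv2.INTER_CUBIC))
```

```text
[0.57859077 0.10357716 0.21322524] [ 1.23125464e-03  9.99999216e-01 -1.21700935e-04  1.94601262e-04] [-2.40129209e-02  4.59856728e-01  1.22032029e+00 -2.35892691e-04
  1.46102099e+00 -1.59232094e+00] 0.006055977681118858
[291 169]
151 64
```

View pics/w2c.png

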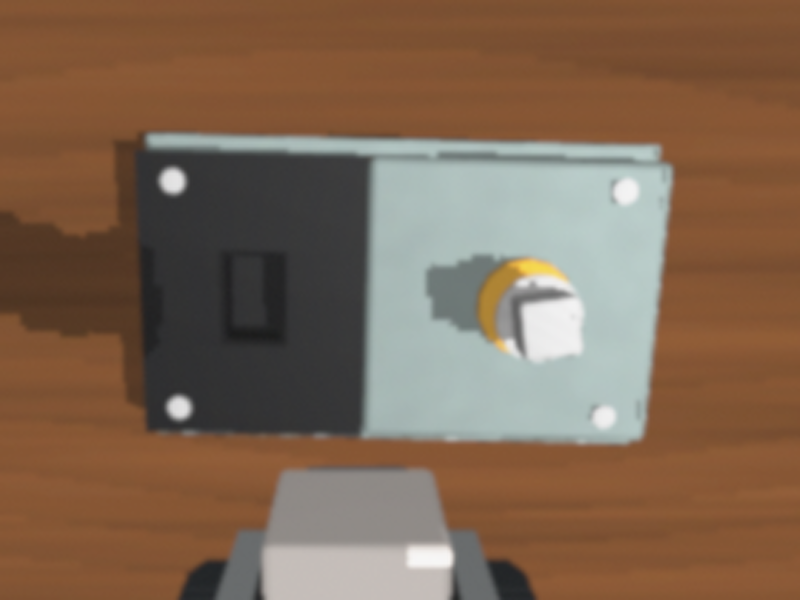

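Socket mouth is centred at crop (255,297), its chamfer corners at (222,250), (287,250), (287,343) and (224,343). Bolt head top corners are (519,301), (578,293), (582,352) and (525,361). The plug sits square in the hand.

Run:
```python
from h import *
np.set_printoptions(precision=4,suppress=True)
W=lambda P,z:np.array([ray('w2',151+x/2.857,64+y/2.857,z) for x,y in P])
def rep(n,k):
    e=[k[(i+1)%4]-k[i] for i in range(4)]
    print(n,k.mean(0),[round(np.linalg.norm(a)*1e3,1) for a in e],[round(np.degrees(np.arctan2(a[1],a[0])),1) for a in e])
rep('unit',W([(138,152),(671,165),(643,440),(149,432)],.03))
rep('screws',W([(172,181),(626,191),(603,416),(180,408)],.03))
rep('sock',W([(222,250),(287,250),(287,343),(224,343)],.03))
rep('bolt',W([(519,301),(578,293),(582,352),(525,361)],.081))
print('divide',W([(371,157),(364,436)],.03))
```

```text
unit [0.5569 0.1197 0.03  ] [np.float64(182.5), np.float64(98.3), np.float64(183.2), np.float64(99.5)] [np.float64(88.5), np.float64(-1.0), np.float64(-91.1), np.float64(178.6)]
screws [0.5569 0.1179 0.03  ] [np.float64(156.6), np.float64(80.5), np.float64(155.8), np.float64(80.7)] [np.float64(88.6), np.float64(-1.7), np.float64(-91.3), np.float64(178.9)]
sock [0.5547 0.068  0.03  ] [np.float64(22.8), np.float64(33.1), np.float64(22.7), np.float64(33.1)] [np.float64(89.9), np.float64(-1.3), np.float64(-90.1), np.float64(178.9)]
bolt [0.5571 0.1629 0.081 ] [np.float64(17.7), np.float64(18.1), np.float64(17.5), np.float64(18.6)] [np.float64(97.6), np.float64(7.4), np.float64(-80.9), np.float64(-171.8)]
divide [[0.5069 0.1091 0.03  ]
 [0.6063 0.1067 0.03  ]]
```

Request:
play_rows(
  series=[
    [[0,0,-0.12],[-0.23,-0.36,-0.5],-0.6],
    [[0,0,0],[-0.23,-0.35,-0.5],-0.6],
    [[0,0,0],[0,0,-0.9],-0.6],
    [[0,0,0],[0,0,-0.8],-0.6],
    [[0,0,0],[0,0,-0.16],-0.6],
    [[0,0,0],[0,0,0],-0.6],
    [[0,0,0],[0,0,0],-0.6],
  ],
)

```text
time_s: 6.38
tool_pos: [0.5564, 0.069, 0.0716]
tcp_rot: [0.011, 1.0, -0.0, 0.002]
ft_force: [-0.3, -0.3, -2.3]
finger_gap: 0.025
finger_force: 59.5
```

Run:
```python
from h import *
s=arm.get_state();print(s['tool_pos'],s['tcp_rot'],s['ft_force'],s['wrist_torque'])
im=snap('wrist','w3.png'); sd=snap('side','s3.png')
a=cv2.resize(im[180:420,115:435,::-1],(800,600)); 
b=cv2.resize(sd[160:265,180:320,::-1],(800,600),interpolation=cv2.INTER_CUBIC)
cv2.imwrite('pics/m3.png',np.vstack([cv2.resize(a,(400,300)),cv2.resize(b,(400,300),interpolation=cv2.INTER_AREA)]) if 0 else np.hstack([cv2.resize(a,(400,600))[:, :],cv2.resize(b,(400,600))]) if 0 else np.vstack([cv2.resize(im[180:420,115:435,::-1],(400,300)),cv2.resize(sd[160:265,180:320,::-1],(400,300),interpolation=cv2.INTER_CUBIC)]))
for z,n in((s['tool_pos'][2]-.0052,'head'),): 
  for dy in(-.013,.013): print(proj('w2',[.5786-.0189,.1036+dy,.208]))
```

```text
[0.55643706 0.06898788 0.07156844] [ 1.10503749e-02  9.99937803e-01 -1.13636485e-04  1.50563595e-03] [-0.27165244 -0.25333086 -2.30749082] [ 0.02525914 -0.00287413 -0.01178124]
[248.52295474 227.55638976]
[301.99407744 227.42250477]
```

View pics/m3.png

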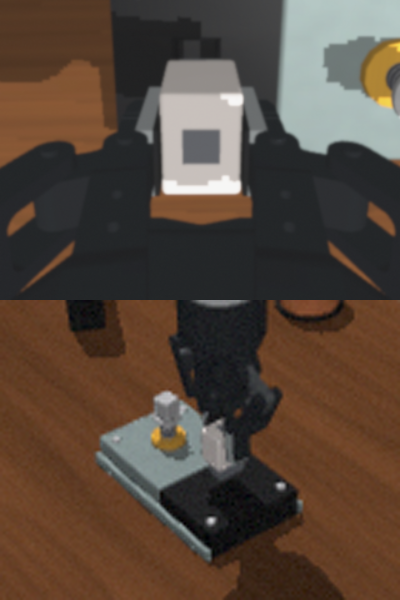

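The plug hangs upright over the black half, with the socket just behind it. I'll correct by (-1.2, -1.6) mm and lower slowly.

Request:
play_rows(
  series=[
    [[0,0,0],[-0.024,-0.032,0],-0.6],
    [[0,0,0],[0,0,-0.2],-0.6],
    [[0,0,0],[0,0,-0.12],-0.6],
    [[0,0,0],[0,0,-0.1],-0.6],
    [[0,0,0],[0,0,0],-0.6],
    [[0,0,0],[0,0,0],-0.6],
  ],
)

```text
time_s: 7.22
tool_pos: [0.5543, 0.0676, 0.0489]
tcp_rot: [0.011, 1.0, -0.0, -0.0]
ft_force: [0.3, -0.2, -1.2]
finger_gap: 0.0252
finger_force: 59.5
```

Request:
play_rows(
  series=[
    [[0,0,0],[0,0,-0.06],-0.6],
    [[0,0,0],[0,0,-0.06],-0.6],
    [[0,0,0],[0,0,-0.06],-0.6],
    [[0,0,0],[0,0,0],-0.6],
    [[0,0,0],[0,0,0],-0.6],
  ],
)

```text
time_s: 7.85
tool_pos: [0.5554, 0.0674, 0.04]
tcp_rot: [0.011, 1.0, -0.0, 0.001]
ft_force: [5.5, -0.1, -1.0]
finger_gap: 0.0248
finger_force: 59.9
```

Request:
play_rows(
  series=[
    [[0,0,0],[0.02,0,-0.06],-0.6],
    [[0,0,0],[0,0,-0.05],-0.6],
    [[0,0,0],[0,0,-0.04],-0.6],
    [[0,0,0],[0,0,0],-0.6],
    [[0,0,0],[0,0,0],-0.6],
  ],
)

```text
time_s: 8.48
tool_pos: [0.5555, 0.0675, 0.0352]
tcp_rot: [0.011, 1.0, -0.0, 0.001]
ft_force: [-6.4, -1.5, 28.8]
finger_gap: 0.0249
finger_force: 64.1
```

The plug bottomed at the expected TCP height (0.0352) with 29 N. I'll release and rise, then turn toward the bolt orientation.

Request:
play_rows(
  series=[
    [[0,0,0],[0,0,0.05],-0.6],
    [[0,0,0],[0,0,0],0.2],
    [[0,0,0],[0,0,0],0.2],
    [[0,0,0],[0,0,0],0.2],
    [[0,0,0],[0,0,0],0.2],
    [[0,0,0],[0,0,0.5],0.2],
    [[0,0,0],[0,0,1],0.2],
    [[0,0,0],[0,0,1],0.2],
    [[0,0,0],[-0.5,0.6,0.4],0.2],
    [[0,0,0],[0,0.6,0],0.2],
    [[0,0,0],[0,0,0],0.2],
    [[0,0,0],[0,0,0],0.2],
  ],
)

```text
time_s: 9.98
tool_pos: [0.5303, 0.1272, 0.1796]
tcp_rot: [0.011, 1.0, -0.0, -0.0]
ft_force: [0.9, -0.2, 0.1]
finger_gap: 0.0512
finger_force: 0.0
```

Run:
```python
from h import *
s=arm.get_state();print(s['tool_pos'],s['tcp_rot'],s['ft_force'],s['joints'])
im=snap('wrist','w4.png')
p=proj('w4',[.556,.1155,.05]).astype(int);print(p)
x,y=int(np.clip(p[0]-140,0,280)),int(np.clip(p[1]-105,0,210));print(x,y)
cv2.imwrite('pics/w4c.png',cv2.resize(im[y:y+210,x:x+280,::-1],(800,600),interpolation=cv2.INTER_CUBIC))
```

```text
[0.53027285 0.12715812 0.17958444] [ 1.09471679e-02  9.99940012e-01 -1.34754910e-04 -3.36623155e-04] [ 0.91254403 -0.17119966  0.05722477] [ 1.82956439e-02  4.15817984e-01  1.39786892e+00 -2.57217718e-04
  1.32858659e+00 -1.53054413e+00]
[263 231]
123 126
```

View pics/w4c.png

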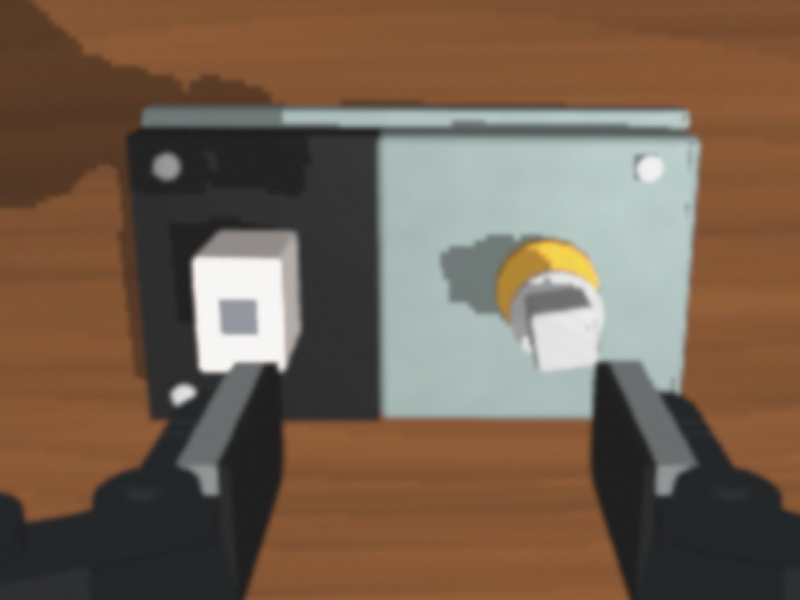

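The plug sits home and square, with top corners (193,258), (281,258), (287,371) and (199,370). Bolt head top corners are (531,312), (590,303), (599,360) and (540,371).

Run:
```python
from h import *
np.set_printoptions(precision=4,suppress=True)
W=lambda P,z:np.array([ray('w4',123+x/2.857,126+y/2.857,z) for x,y in P])
def rep(n,k):
    e=[k[(i+1)%4]-k[i] for i in range(4)]
    print(n,k.mean(0),[round(np.linalg.norm(a)*1e3,1) for a in e],[round(np.degrees(np.arctan2(a[1],a[0])),1) for a in e])
rep('plug',W([(193,258),(281,258),(287,371),(199,370)],.064))
rep('bolt',W([(531,312),(590,303),(599,360),(540,371)],.081))
```

```text
plug [0.5543 0.0682 0.064 ] [np.float64(25.9), np.float64(35.8), np.float64(26.7), np.float64(35.5)] [np.float64(88.7), np.float64(-0.9), np.float64(-92.0), np.float64(177.7)]
bolt [0.5567 0.163  0.081 ] [np.float64(16.6), np.float64(17.4), np.float64(16.9), np.float64(18.0)] [np.float64(98.0), np.float64(9.7), np.float64(-79.8), np.float64(-171.5)]
```

Request:
play_rows(
  series=[
    [[0,0,-1],[0.2,0.2,0],0.2],
    [[0,0,-1],[0.2,0.2,0],0.2],
    [[0,0,-1],[0.14,0.2,0],0.2],
    [[0,0,-1],[0,0.11,-0.3],0.2],
    [[0,0,-1],[0,0,-0.3],0.2],
    [[0,0,-1],[0,0,-0.3],0.2],
    [[0,0,-1],[0,0,-0.3],0.2],
    [[0,0,-1],[0,0,-0.3],0.2],
    [[0,0,-0.02],[0,0,0],0.2],
    [[0,0,0],[0,0,0],0.2],
    [[0,0,0],[0,0,0],0.2],
  ],
)

```text
time_s: 11.4
tool_pos: [0.5576, 0.1629, 0.1055]
tcp_rot: [0.652, 0.758, 0.0, 0.0]
ft_force: [0.5, -0.0, -0.6]
finger_gap: 0.0512
finger_force: 0.0
```

Run:
```python
from h import *
from scipy.spatial.transform import Rotation as Ro
s=arm.get_state();y=Ro.from_quat(s['tcp_rot']).as_matrix()[:,1]
print(s['tool_pos'],s['joints'],s['ft_force'],np.degrees(np.arctan2(y[1],y[0])))
```

```text
[0.55764528 0.16290794 0.1055363 ] [ 8.05858310e-02  5.49585896e-01  1.39877729e+00 -4.35968545e-05
  1.19212448e+00 -7.01542863e-02] [ 0.4522235  -0.03547318 -0.55174637] 8.637698399315386
```

Request:
play_rows(
  series=[
    [[0,0,0],[-0.01,0,-0.5],0.2],
    [[0,0,0],[0,0,-0.5],0.2],
    [[0,0,0],[0,0,-0.04],0.2],
    [[0,0,0],[0,0,0],0.2],
    [[0,0,0],[0,0,0],-1],
    [[0,0,0],[0,0,0],-1],
    [[0,0,0],[0,0,0],-1],
    [[0,0,0],[0,0,0],-1],
    [[0,0,0],[0,0,0],-1],
    [[0,0,0],[0,0,0],-1],
  ],
)

```text
time_s: 12.65
tool_pos: [0.5576, 0.1632, 0.0538]
tcp_rot: [0.652, 0.758, 0.001, 0.001]
ft_force: [1.4, 1.3, 6.4]
finger_gap: 0.0168
finger_force: 59.1
```

Request:
play_rows(
  series=[
    [[0,0,0.4],[0,0,-0.01],-1],
    [[0,0,0.5],[0,0,0],-1],
    [[0,0,0.5],[0,0,0],-1],
    [[0,0,0],[0,0,0],-1],
  ],
)

```text
time_s: 13.15
tool_pos: [0.5576, 0.1632, 0.0538]
tcp_rot: [0.555, 0.832, 0.001, 0.001]
ft_force: [0.0, 0.6, 10.9]
finger_gap: 0.0166
finger_force: 59.8
```

Request:
play_rows(
  series=[
    [[0,0,0.5],[0,0,0],-1],
    [[0,0,0.5],[0,0,0],-1],
    [[0,0,0.5],[0,0,0],-1],
    [[0,0,0.5],[0,0,0],-1],
    [[0,0,0],[0,0,0],-1],
  ],
)

```text
time_s: 13.78
tool_pos: [0.5575, 0.1631, 0.054]
tcp_rot: [0.402, 0.916, 0.001, 0.001]
ft_force: [-1.5, 0.4, 12.9]
finger_gap: 0.0169
finger_force: 60.0
```

Request:
play_rows(
  series=[
    [[0,0,0.5],[0,0,0],-1],
    [[0,0,0.5],[0,0,0],-1],
    [[0,0,0.5],[0,0,0],-1],
    [[0,0,0.5],[0,0,0],-1],
    [[0,0,0],[0,0,0],-1],
  ],
)

```text
time_s: 14.4
tool_pos: [0.5575, 0.1629, 0.0542]
tcp_rot: [0.237, 0.972, 0.0, 0.001]
ft_force: [-1.8, -0.7, 14.1]
finger_gap: 0.017
finger_force: 60.2
```

Request:
play_rows(
  series=[
    [[0,0,0.5],[0,0,0],-1],
    [[0,0,0.5],[0,0,0],-1],
    [[0,0,0.5],[0,0,0],-1],
    [[0,0,0],[0,0,0],-1],
  ],
)

```text
time_s: 14.9
tool_pos: [0.5575, 0.1628, 0.0542]
tcp_rot: [0.108, 0.994, -0.0, 0.001]
ft_force: [-1.7, -1.6, 14.9]
finger_gap: 0.0171
finger_force: 60.4
```

Request:
play_rows(
  series=[
    [[0,0,0.5],[0,0,0],-1],
    [[0,0,0.5],[0,0,0],-1],
    [[0,0,0.5],[0,0,0],-1],
    [[0,0,0],[0,0,0],-1],
  ],
)

```text
time_s: 15.4
tool_pos: [0.5575, 0.1628, 0.0544]
tcp_rot: [-0.023, 1.0, -0.0, 0.001]
ft_force: [-2.6, -2.2, 15.8]
finger_gap: 0.0167
finger_force: 60.4
```

Request:
play_rows(
  series=[
    [[0,0,0.5],[0,0,0],-1],
    [[0,0,0.5],[0,0,0],-1],
    [[0,0,0],[0,0,0],-1],
  ],
)

```text
time_s: 15.78
tool_pos: [0.5576, 0.1627, 0.0544]
tcp_rot: [-0.11, 0.994, -0.001, 0.001]
ft_force: [-2.1, -2.5, 15.9]
finger_gap: 0.0171
finger_force: 60.4
```

Request:
play_rows(
  series=[
    [[0,0,0.5],[0,0,0],-1],
    [[0,0,0.5],[0,0,0],-1],
    [[0,0,0],[0,0,0],-1],
  ],
)

```text
time_s: 16.15
tool_pos: [0.5572, 0.1625, 0.0523]
tcp_rot: [-0.195, 0.981, -0.001, 0.0]
ft_force: [3.6, -3.7, -2.2]
finger_gap: 0.0172
finger_force: 60.0
```

Force collapsed and z fell, so the bolt is dropping. I'll follow it down without turning.

Request:
play_rows(
  series=[
    [[0,0,0],[0,0,-0.03],-1],
    [[0,0,0],[0,0,-0.03],-1],
    [[0,0,0],[0,0,0],-1],
    [[0,0,0],[0,0,0],-1],
  ],
)

```text
time_s: 16.65
tool_pos: [0.5575, 0.1626, 0.0509]
tcp_rot: [-0.195, 0.981, -0.001, 0.001]
ft_force: [-0.8, -5.5, 12.7]
finger_gap: 0.0172
finger_force: 62.2
```

Request:
play_rows(
  series=[
    [[0,0,0],[0,0,-0.02],-1],
    [[0,0,0],[0,0,0],-1],
    [[0,0,0],[0,0,0],-1],
  ],
)

```text
time_s: 17.02
tool_pos: [0.5577, 0.1626, 0.0507]
tcp_rot: [-0.195, 0.981, -0.001, 0.002]
ft_force: [-2.3, -5.6, 18.4]
finger_gap: 0.017
finger_force: 63.1
```

Run:
```python
from h import *
from scipy.spatial.transform import Rotation as Ro
s=arm.get_state();y=Ro.from_quat(s['tcp_rot']).as_matrix()[:,1]
print(s['tool_pos'],s['joints'],s['ft_force'],s['wrist_torque'],np.degrees(np.arctan2(y[1],y[0])))
```

```text
[0.55765382 0.16264243 0.05074204] [ 8.05861478e-02  6.17334078e-01  1.45831175e+00 -1.22652630e-03
  1.06279784e+00 -1.88139476e+00] [-2.32950826 -5.61497608 18.43433443] [-1.04307187  0.44158697 -0.05978959] 112.44716066709273
```

The bolt has dropped in: it bottomed about 4 mm lower after turning back about 104°. Now I'll turn it forward (clockwise), sinking with the pitch.

Request:
play_rows(
  series=[
    [[0,0,-0.3],[0,0,0.02],-1],
    [[0,0,-0.7],[0,0,-0.002],-1],
    [[0,0,-0.9],[0,0,-0.002],-1],
    [[0,0,-0.9],[0,0,-0.002],-1],
    [[0,0,-0.9],[0,0,-0.002],-1],
    [[0,0,-0.9],[0,0,-0.002],-1],
    [[0,0,-0.9],[0,0,-0.002],-1],
    [[0,0,-0.5],[0,0,-0.001],-1],
    [[0,0,0],[0,0,0],-1],
  ],
)

```text
time_s: 18.15
tool_pos: [0.5574, 0.163, 0.0502]
tcp_rot: [0.322, 0.947, 0.0, 0.001]
ft_force: [-1.1, -2.2, 12.0]
finger_gap: 0.0165
finger_force: 62.0
```

Request:
play_rows(
  series=[
    [[0,0,-0.5],[0,0,-0.002],-1],
    [[0,0,-0.9],[0,0,-0.002],-1],
    [[0,0,-0.9],[0,0,-0.002],-1],
    [[0,0,-0.9],[0,0,-0.002],-1],
    [[0,0,-0.9],[0,0,-0.002],-1],
    [[0,0,-0.9],[0,0,-0.002],-1],
    [[0,0,-0.9],[0,0,-0.002],-1],
    [[0,0,-0.9],[0,0,-0.002],-1],
    [[0,0,-0.9],[0,0,-0.002],-1],
    [[0,0,-0.9],[0,0,-0.002],-1],
    [[0,0,-0.4],[0,0,-0.001],-1],
    [[0,0,0],[0,0,0],-1],
  ],
)

```text
time_s: 19.65
tool_pos: [0.5581, 0.1632, 0.0493]
tcp_rot: [0.897, 0.441, 0.002, 0.001]
ft_force: [2.1, -0.9, 11.7]
finger_gap: 0.0167
finger_force: 61.8
```

Request:
play_rows(
  series=[
    [[0,0,-0.5],[0,0,-0.002],-1],
    [[0,0,-0.9],[0,0,-0.002],-1],
    [[0,0,-0.9],[0,0,-0.002],-1],
    [[0,0,-0.9],[0,0,-0.002],-1],
    [[0,0,-0.9],[0,0,-0.002],-1],
    [[0,0,-0.9],[0,0,-0.002],-1],
    [[0,0,-0.9],[0,0,-0.002],-1],
    [[0,0,-0.9],[0,0,-0.002],-1],
    [[0,0,-0.9],[0,0,-0.002],-1],
    [[0,0,-0.9],[0,0,-0.002],-1],
    [[0,0,-0.4],[0,0,-0.001],-1],
    [[0,0,0],[0,0,0],-1],
  ],
)

```text
time_s: 21.15
tool_pos: [0.5583, 0.1627, 0.0483]
tcp_rot: [0.947, -0.322, 0.002, -0.0]
ft_force: [2.3, -5.3, 11.0]
finger_gap: 0.0166
finger_force: 61.9
```

Run:
```python
from h import *
from scipy.spatial.transform import Rotation as Ro
s=arm.get_state();y=Ro.from_quat(s['tcp_rot']).as_matrix()[:,1]
print(s['tool_pos'],s['joints'],s['ft_force'],s['wrist_torque'],np.degrees(np.arctan2(y[1],y[0])))
```

```text
[0.55825908 0.16266836 0.04828045] [ 8.04203837e-02  6.21087958e-01  1.45959470e+00 -9.11655241e-04
  1.05676658e+00  2.30822884e+00] [ 2.27204515 -5.31853542 11.02139261] [-0.85830083 -0.34205635 -0.07130887] -127.6182064934918
```

Request:
play_rows(
  series=[
    [[0,0,0],[0,0,0.02],-1],
    [[0,0,0],[0,0,0],0.2],
    [[0,0,0],[0,0,0],0.2],
    [[0,0,0],[0,0,0],0.2],
    [[0,0,0],[0,0,0],0.2],
    [[0,0,1],[0,0,0],0.2],
    [[0,0,1],[0,0,0],0.2],
    [[0,0,1],[0,0,0],0.2],
    [[0,0,1],[0,0,0],0.2],
    [[0,0,1],[0,0,0],0.2],
    [[0,0,1],[0,0,0],0.2],
    [[0,0,1],[0,0,0],0.2],
  ],
)

```text
time_s: 22.65
tool_pos: [0.5567, 0.1631, 0.0476]
tcp_rot: [0.959, 0.283, -0.0, -0.0]
ft_force: [0.5, 0.7, 0.6]
finger_gap: 0.0513
finger_force: 0.0
```

Request:
play_rows(
  series=[
    [[0,0,1],[0,0,0],0.2],
    [[0,0,1],[0,0,0],0.2],
    [[0,0,1],[0,0,0],0.2],
    [[0,0,1],[0,0,0],0.2],
    [[0,0,1],[0,0,0],0.2],
    [[0,0,1],[0,0,0],0.2],
    [[0,0,1],[0,0,0],0.2],
    [[0,0,1],[0,0,0],0.2],
    [[0,0,1],[0,0,0],0.2],
    [[0,0,1],[0,0,0],0.2],
    [[0,0,1],[0,0,0],0.2],
    [[0,0,0],[0,0,0],0.2],
  ],
)

```text
time_s: 24.15
tool_pos: [0.5567, 0.1631, 0.0476]
tcp_rot: [0.322, 0.947, -0.0, -0.0]
ft_force: [0.1, -0.2, 0.0]
finger_gap: 0.0513
finger_force: 0.0
```

Run:
```python
from h import *
from scipy.spatial.transform import Rotation as Ro
s=arm.get_state();y=Ro.from_quat(s['tcp_rot']).as_matrix()[:,1]
print(s['tool_pos'],s['joints'],s['ft_force'],s['wrist_torque'],np.degrees(np.arctan2(y[1],y[0])))
im=snap('wrist','w5.png')
cv2.imwrite('pics/w5c.png',im[120:420,80:480,::-1])
```

```text
[0.55673756 0.16309219 0.04760527] [ 8.09972186e-02  6.21605919e-01  1.46107542e+00  5.60947369e-05
  1.05911130e+00 -8.34399616e-01] [ 0.11195934 -0.17933053  0.02631126] [-0.00412856 -0.0102912  -0.01808095] 52.44680169339792
```

View pics/w5c.png

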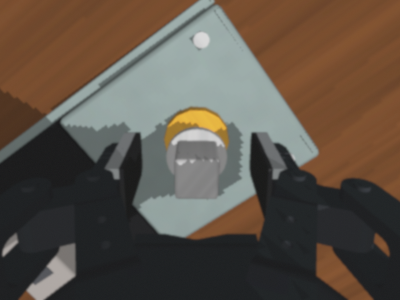

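The head at crop (197,170) stands square between the open fingers. I'll regrip and turn the last 130°.

Request:
play_rows(
  series=[
    [[0,0,0],[0,0,0.02],0.2],
    [[0,0,0],[0,0,0],-1],
    [[0,0,0],[0,0,0],-1],
    [[0,0,0],[0,0,0],-1],
    [[0,0,0],[0,0,0],-1],
    [[0,0,0],[0,0,0],-1],
    [[0,0,-0.5],[0,0,-0.002],-1],
    [[0,0,-0.8],[0,0,-0.002],-1],
    [[0,0,-0.8],[0,0,-0.002],-1],
    [[0,0,-0.8],[0,0,-0.002],-1],
    [[0,0,-0.8],[0,0,-0.002],-1],
    [[0,0,-0.5],[0,0,-0.002],-1],
  ],
)

```text
time_s: 25.7
tool_pos: [0.5575, 0.1635, 0.0484]
tcp_rot: [0.641, 0.768, 0.001, 0.001]
ft_force: [1.3, 2.6, 2.5]
finger_gap: 0.0167
finger_force: 58.7
```

Request:
play_rows(
  series=[
    [[0,0,-0.8],[0,0,-0.002],-1],
    [[0,0,-0.9],[0,0,-0.002],-1],
    [[0,0,-0.9],[0,0,-0.002],-1],
    [[0,0,-0.9],[0,0,-0.002],-1],
    [[0,0,-0.9],[0,0,-0.002],-1],
    [[0,0,-0.9],[0,0,-0.002],-1],
    [[0,0,-0.9],[0,0,-0.002],-1],
    [[0,0,-0.9],[0,0,-0.002],-1],
    [[0,0,-0.9],[0,0,-0.002],-1],
    [[0,0,-0.8],[0,0,-0.001],-1],
    [[0,0,0],[0,0,0],-1],
    [[0,0,0],[0,0,0],-1],
  ],
)

```text
time_s: 27.2
tool_pos: [0.5586, 0.1629, 0.0475]
tcp_rot: [0.994, 0.109, 0.002, 0.0]
ft_force: [5.9, 0.8, -0.5]
finger_gap: 0.0171
finger_force: 58.5
```

Run:
```python
from h import *
from scipy.spatial.transform import Rotation as Ro
s=arm.get_state();y=Ro.from_quat(s['tcp_rot']).as_matrix()[:,1]
print(s['time_s'],s['tool_pos'],s['joints'],s['ft_force'],s['finger_force'],s['finger_gap'],np.degrees(np.arctan2(y[1],y[0])))
```

```text
27.2 [0.55862795 0.16287718 0.04749223] [ 8.05168652e-02  6.22561210e-01  1.45940243e+00 -3.61078793e-04
  1.05514638e+00  1.43296129e+00] [ 5.87231235  0.82622582 -0.50658185] 58.4955632686615 0.017117071833128432 -77.47931362984852
```

Run:
```python
from h import *
a=snap('wrist','w6.png')[180:420,115:435,::-1]; b=snap('side','s6.png')[160:340,180:420,::-1]
cv2.imwrite('pics/m6.png',np.hstack([cv2.resize(a,(400,300)),cv2.resize(b,(400,300),interpolation=cv2.INTER_CUBIC)]))
```

```text
(no output)
```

View pics/m6.png

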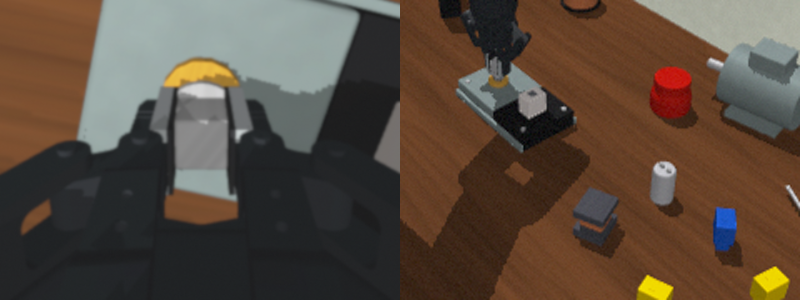

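The head is gripped square between the pads at (201,140), the plug sits home at (533,102), and the bystanders are where they were. Handing in.

```bash
python3 -c "
from cell import workorder
print(workorder.close_job())"
```

```text
the job is handed in; nothing more can be done
None
```

I pushed the plug home and let it go, turned the bolt back until it dropped into its thread, then turned it forward about one turn (370°). I handed the job in at about 27 s with the bolt head still gripped; no verdict came back.

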